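# Sort the fresh samples into their storage racks

### The job

Sort the filled samples on the bench mat into the storage racks made for them, ready for the climate cabinet: the black-capped and the white-capped vial into the free wells of the white rack, the two loose blue-capped bottles into the free wells of the blue rack, and the black-lidded jar into either well of the grey rack. Keep every container upright and set it down on the floor of its well rather than dropping it, and leave the vial and the bottle that are already racked standing where they are.

Things in the scene. Friction and masses are not known exactly. Their poses are not given: they have to be found in the camera images.
- black_vial: Glass sample vial with a black screw cap, 22 mm across and 45 mm tall (the cap is the top 11 mm, 20 mm across). Origin at the centre of its underside, z up its axis. Loose at the start on the grey-green bench mat (2 mm thick).
- white_vial: Glass sample vial with a white screw cap, 22 mm across and 45 mm tall (the cap is the top 11 mm, 20 mm across). Origin at the centre of its underside, z up its axis. Loose at the start on the grey-green bench mat (2 mm thick).
- bottle_a: White sample bottle with a blue screw cap, 33 mm across and 66 mm tall (the cap is the top 18 mm, 27 mm across). Origin at the centre of its underside, z up its axis. Loose at the start on the grey-green bench mat (2 mm thick); it and bottle_b are alike and interchangeable.
- bottle_b: White sample bottle with a blue screw cap, 33 mm across and 66 mm tall (the cap is the top 18 mm, 27 mm across). Origin at the centre of its underside, z up its axis. Loose at the start on the grey-green bench mat (2 mm thick); it and bottle_a are alike and interchangeable.
- jar: Low white jar with a black screw lid, 60 mm across and 41 mm tall (the lid is the top 15 mm and the widest part). Origin at the centre of its underside, z up its axis. Loose at the start on the grey-green bench mat (2 mm thick).
- vial_rack: White two-tier sample rack, fixed to the bench: 152 mm long (its x axis) by 54 mm wide, 18 mm high. Origin at the centre of its underside. A solid base, 3 mm thick, carries the containers; the upper plate has three round wells in a row along x, each 31 mm across, centred at x = -46, 0 and +46 mm, y = 0. The well at x = -46 mm (the end nearest the robot) is taken by racked_vial; the other two are free.
- bottle_rack: Blue two-tier sample rack, fixed to the bench: 178 mm long (its x axis) by 64 mm wide, 24 mm high. Origin at the centre of its underside. A solid base, 3 mm thick, carries the containers; the upper plate has three round wells in a row along x, each 42 mm across, centred at x = -54, 0 and +54 mm, y = 0. The well at x = -54 mm (the end nearest the robot) is taken by racked_bottle; the other two are free.
- jar_rack: Grey two-tier sample rack, fixed to the bench: 180 mm long (its x axis) by 90 mm wide, 12 mm high. Origin at the centre of its underside. A solid base, 3 mm thick, carries the containers; the upper plate has two round wells in a row along x, each 70 mm across, centred at x = -42 and +42 mm, y = 0. Both wells are free.
- racked_vial: Glass sample vial with a blue screw cap, 22 mm across and 45 mm tall (the cap is the top 11 mm, 20 mm across). Origin at the centre of its underside, z up its axis. It already stands loose in the vial rack, in the well at x = -46 mm, and is to stay there.
- racked_bottle: White sample bottle with a blue screw cap, 33 mm across and 66 mm tall (the cap is the top 18 mm, 27 mm across). Origin at the centre of its underside, z up its axis. It already stands loose in the bottle rack, in the well at x = -54 mm, and is to stay there.

How it is judged:
By the outcome, as a careful person would: the job done as asked, in the order asked, and still so for the second after the job is handed in, with the robot touching nothing.
It also fails if it takes over 115 s, if anything falls off the work surface, if the arm or the gripper's body presses on something with over 40 N, if the wrist force passes 120 N, or if a joint passes its speed limit or range.

### The arm

A 6-joint arm with a two-finger parallel gripper is mounted at the origin on a cart in front of the work surface, level with it; the furniture and walls round the work are solid. World frame = base frame: x ahead of the robot, y to its left, z up, the work surface at z = 0. Lengths are in m, angles in rad, forces in N, time in s.
With the tool pointing down it reaches from about 0.225 to 0.875 m from the base axis. Payload 3.4 kg.
Tool frame: the origin (TCP) lies on the centre line of the jaws, within the pads' length; the fingertips stand 17 mm ahead of it and the grasp point (between the pads) lies 2 mm behind it (nose_length is the distance from the TCP to the fingertips, in m); z points along the fingers, y is the line along which they close (so a half turn about z gives the same grasp; the last joint's range is limited). The gripper opens to 85 mm and grips with 20 to 120 N. Pads are 22 mm wide; open, the fingers measure 114 mm over their backs; the gripper's body (76 mm by 85 mm) begins 54 mm behind the grasp point. The pads swing forward as they close: fully open they stand 13 mm farther back than shut.
Start: joints at [-1.222, 0.276, 1.505, -0, 1.361, -0.121], TCP at [0.26, -0.513, 0.248] pointing down, gripper open.
Joint ranges: [-2.89, 2.89], [-0.75, 2.08], [0.22, 2.7], [-1.18, 4.32], [0.11, 2.71], [-2.7, 2.7]. Speed limits (rad/s): [2.57, 2.57, 3.14, 3.14, 3.14, 3.14].

### API

Orientations are given as a unit quaternion [w, x, y, z].
In Python, from rig import get_state, get_image, sign_off, find_in, place_of, nose_length gives the robot as it stands.
- The arm moves only by the tool apply_moves, never from a script. Its argument "deltas" is one flat list of numbers, 5 for each row, row after row: the finger opening in mm, from 0 to 85.4, then the shift along the tool's x, y, z in mm, then the turn about the tool's z in degrees. A call has 1 to 12 rows; each row is the pose to reach, as a shift and turn from the pose commanded when the call began, along the tool's axes at that moment; what a row does not reach only later rows make up. A row lasts 1/12 s, in which the tool goes at most 41.7 mm and 7.16 degrees, less where a joint would pass 70% of its speed; a pose out of reach is approached as far as the arm can. A call with a gripper value outside its range is refused whole. The fingers move at their own pace and stop on an object; "squeeze" is the grip in N (left out, the last holds). Time passes only in rows, so rows that repeat a pose let the fingers close. It gives the time, the measured TCP pose, the force, the opening and the grip force at its end, in the units of the state.
- get_state(): the state, without advancing time (a new reading comes with each control period).
- get_image(name): name is "scene" or "top" or "wrist"; returns a dict with "frame" (420x560x3 uint8, red, green, blue), "K" (3x3 intrinsics, pixels), "position" and "orientation" of the camera in the world. Camera axes: x right, y down, z forward; pixel columns grow to the right and rows downward; lengths in m; the calibration is good to about 2 mm. A picture is of the moment at which its call begins. There is no depth.
- sign_off(): hands the job in; it is judged then, once.
Trained networks look in a picture, given as the dict that the camera call returned (one of the last four; its "shot" number tells which), for a name from the list of things; names that differ only in an ending like _2 or _b are one class to them, and where a whole thing is asked for, a point or a joint stands for the part that bears it (a point fixed in the world has none). Each returns a list of dicts, best first, with "score" (0 to 1); they miss things now and then, are a little off and sometimes report something else, mostly with a low value. They report only what shows in the picture. A call takes as long as a camera call.
- find_in(query, picture): "point" ([column, row] in pixels, amid what is visible of it).
- place_of(query, picture): "point" ([column, row] in pixels: a listed point, or the origin of a listed thing).
The state is a dict: "clock": time; "qpos": joint angles; "qd": joint speeds; "effort": joint torques, N m; "position": TCP position; "ee_rot": TCP orientation; "contact_force": force on the tool from outside, world axes, zero at the start; "moment": the same for the moment, N m; "width": finger opening in m; "gripper_force": force on a finger pad.
Only numpy, scipy, OpenCV 4.12 (cv2) and the standard library are available. Lean on these libraries where they do the work, as an engineer would, in place of code of your own. Each camera call takes 0.05 s, during which the arm holds its last target. There are 200 camera calls.

## Working session

There is one attempt and no reset: what is moved stays moved. The work goes in short steps, Python scripts to look and compute and a tool call to move; the robot and the scene stay as the last step left them, time stands still between calls to the robot, and variables do not carry over. Pictures are saved under pics/ and viewed, at most 14 in all, crops included, and the job is handed in when it is done.

Besides the shell and the picture viewer there is one more tool, called after "Emit:" in YAML: its name, and indented under it one key for each argument. apply_moves: Moves the arm, as the interface text tells. Its arguments: {"type":"object","properties":{"deltas":{"type":"array"},"squeeze":{"type":"number"}},"required":["deltas"]}

```bash
mkdir -p pics; cat > h.py <<'E'
import numpy as np, cv2
from scipy.spatial.transform import Rotation as R
from rig import *
def rot(q): return R.from_quat([q[1],q[2],q[3],q[0]]).as_matrix()
def ray(im,px,z):
    d=rot(im["orientation"])@np.linalg.inv(im["K"])@np.array([px[0],px[1],1.]); p=np.array(im["position"])
    return p+d*(z-p[2])/d[2]
def proj(im,P):
    c=rot(im["orientation"]).T@(np.array(P)-im["position"]); u=np.array(im["K"])@c; return u[:2]/u[2]
def save(im,n): cv2.imwrite("pics/"+n,im["frame"][:,:,::-1])
def tool(P):  # world target -> shift in tool axes (mm) from present pose
    s=get_state(); return rot(s["ee_rot"]).T@(np.array(P)-s["position"])*1000
E
python3 - <<'E'
from h import *
np.set_printoptions(precision=3,suppress=True)
s=get_state();print(s["position"],s["ee_rot"],s["width"],nose_length, rot(s["ee_rot"]))
for n in ["top","scene"]:
    im=get_image(n);save(im,n+"0.png");print(n,im["position"],rot(im["orientation"])[:,2])
    for q,z in [("black_vial",.002),("white_vial",.002),("bottle_a",.002),("jar",.002),("vial_rack",0),("bottle_rack",0),("jar_rack",0),("racked_vial",.003)]:
        for d in place_of(q,im)[:4]:
            if d["score"]>.2: print(q,round(d["score"],2),np.array(d["point"]),ray(im,d["point"],z)[:2])
E
```

```text
[ 0.26  -0.512  0.247] [-0.001  0.973  0.233 -0.   ] 0.0851330789425932 0.017 [[ 0.892  0.453 -0.001]
 [ 0.453 -0.892  0.002]
 [ 0.    -0.002 -1.   ]]
top [ 0.208 -0.005  1.424] [ 0.191  0.002 -0.982]
black_vial 0.53 [271.5 219.8] [0.459 0.021]
white_vial 0.37 [189.3 209.1] [0.493 0.292]
white_vial 0.28 [212.4 227.1] [0.433 0.214]
bottle_a 0.46 [162.9 223.3] [0.445 0.376]
bottle_a 0.39 [238.5 212.7] [0.482 0.13 ]
bottle_a 0.36 [306.4 229.1] [ 0.429 -0.092]
jar 0.73 [216.1 225.5] [0.439 0.202]
jar 0.73 [391.2 213.2] [ 0.484 -0.37 ]
jar 0.23 [309.3 217.7] [ 0.467 -0.102]
vial_rack 0.56 [307.6 217.7] [ 0.467 -0.097]
jar_rack 0.8 [347.  224.9] [ 0.444 -0.225]
racked_vial 0.42 [305.6 227.5] [ 0.434 -0.09 ]
scene [-0.002 -0.67   0.631] [ 0.465  0.668 -0.581]
black_vial 0.5 [269.9 219. ] [0.456 0.022]
white_vial 0.6 [227.7 170. ] [0.492 0.298]
bottle_a 0.78 [256.8 196.7] [0.484 0.125]
bottle_a 0.59 [201.1 169.4] [0.429 0.349]
jar 0.64 [226.  185.5] [0.445 0.225]
vial_rack 0.75 [303.5 241.2] [ 0.472 -0.094]
bottle_rack 0.82 [398.6 312.9] [ 0.487 -0.369]
jar_rack 0.75 [339.3 276.7] [ 0.461 -0.23 ]
racked_vial 0.55 [285.7 244.9] [ 0.428 -0.083]
```

View pics/top0.png

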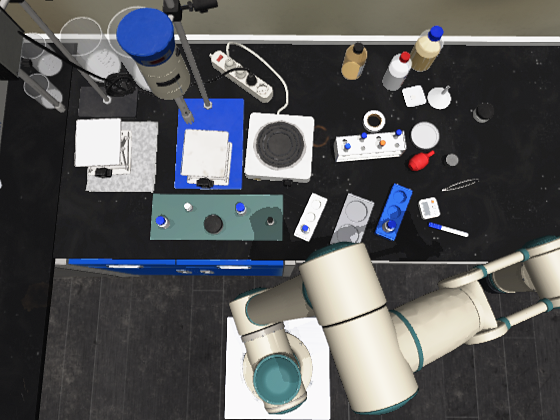

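View pics/scene0.png

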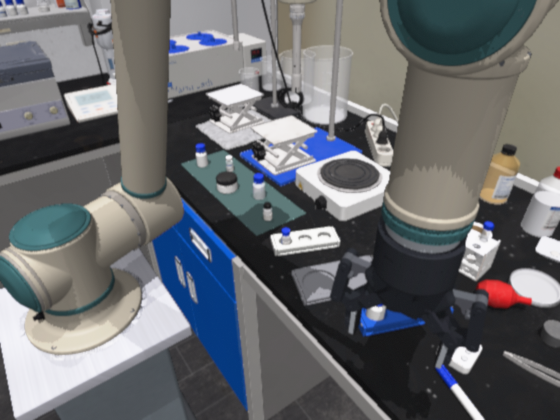

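The top view shows the mat with a bottle at (162,221), the white vial (188,206), the jar (213,223), a bottle (240,208) and the black vial (271,219). The white, grey and blue racks are at (311,216), (351,222) and (395,212). They are yawed roughly -20°, with the taken wells nearest the robot. The scene view agrees.

```bash
python3 - <<'E'
from h import *
np.set_printoptions(precision=3,suppress=True)
im=get_image("wrist");save(im,"w0.png");R0=rot(im["orientation"]);print(im["position"],R0,im["K"])
print([ray(im,p,0)[:2] for p in [(0,0),(559,0),(0,419),(559,419)]])
# offset of camera in tool frame
s=get_state();print(rot(s["ee_rot"]).T@(im["position"]-np.array(s["position"])))
E
```

```text
[ 0.325 -0.48   0.374] [[ 0.452 -0.855 -0.253]
 [-0.892 -0.433 -0.129]
 [ 0.     0.284 -0.959]] [[328.518   0.    279.302]
 [  0.    328.518 206.706]
 [  0.      0.      1.   ]]
[array([ 0.292, -0.184]), array([ 0.545, -0.683]), array([-0.249, -0.312]), array([ 0.122, -1.044])]
[ 0.072  0.    -0.125]
```

View pics/w0.png

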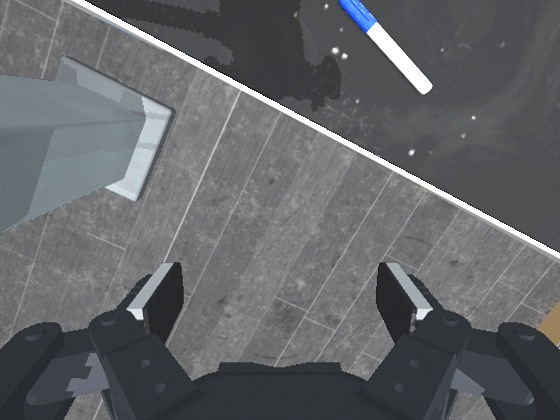

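The wrist view shows only the bench edge, the marker pen and the fingers. Image up is tool +x. I'll move over the racks next.

Emit:
apply_moves:
  deltas: [85,266,-303,-50,45,85,266,-303,-50,45,85,266,-303,-50,45,85,266,-303,-50,45,85,266,-303,-50,45,85,266,-303,-50,45,85,266,-303,-50,45,85,266,-303,-50,45,85,266,-303,-50,45,85,266,-303,-50,45,85,266,-303,-50,45,85,266,-303,-50,45]
  squeeze: 25

```text
clock: 1.95
position: [0.3607, -0.1204, 0.2989]
ee_rot: [0.0, 0.988, -0.155, 0.001]
contact_force: [-0.6, -0.1, -0.4]
width: 0.0851
gripper_force: 0.0
```

```bash
cat >> h.py <<'E'
Z=dict(black_vial=.002,white_vial=.002,bottle_a=.002,jar=.002,vial_rack=0,bottle_rack=0,jar_rack=0,racked_vial=.003)
def look(name,f=None,qs=Z,th=.2):
    im=get_image(name)
    if f: save(im,f)
    for q in qs:
        for d in place_of(q,im)[:4]:
            if d["score"]>th: print(q,round(d["score"],2),np.round(d["point"],1),np.round(ray(im,d["point"],Z[q])[:2],4))
    return im
E
python3 - <<'E'
from h import *
s=get_state();print(s["position"],R.from_matrix(rot(s["ee_rot"])).as_matrix()[:,0])
look("wrist","w1.png")
E
```

```text
[ 0.36066311 -0.12041259  0.29885242] [ 0.95225669 -0.30529435  0.00160043]
black_vial 0.96 [142.9 135. ] [0.4529 0.0298]
bottle_a 0.68 [ 63.6 125.1] [0.4943 0.119 ]
jar 0.61 [ 26.6 186. ] [0.4396 0.2029]
vial_rack 0.58 [238.7  88.1] [ 0.4686 -0.1037]
bottle_rack 0.34 [237.6 125. ] [ 0.4279 -0.0876]
jar_rack 0.62 [351.9  66.6] [ 0.45   -0.2408]
racked_vial 0.52 [233.1 124.3] [ 0.4305 -0.0829]
```

View pics/w1.png

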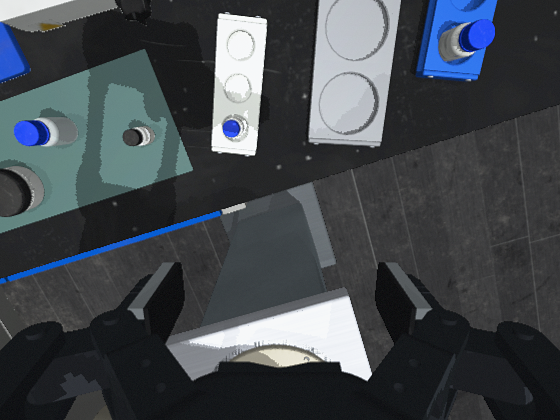

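The view shows the white rack's free wells at (240,45) and (237,88) and its corners at (219,14), (266,18), (254,155) and (211,150). The grey wells are at (358,27) and (349,103), and the black vial's underside is near (143,135).

```bash
python3 - <<'E'
from h import *
im=get_image("wrist")
for z,ps in [(.018,[(240,45),(237,88),(219,14),(266,18),(254,155),(211,150)]),(.012,[(358,27),(349,103)]),(.045,[(233,128)]),(.047,[(134,136)])]:
    for p in ps: print(z,p,np.round(ray(im,p,z)[:2],4))
s=get_state();print(tool([.453,.028,.1]))
E
```

```text
0.018 (240, 45) [ 0.5082 -0.1257]
0.018 (237, 88) [ 0.4666 -0.1067]
0.018 (219, 14) [ 0.5445 -0.1145]
0.018 (266, 18) [ 0.5247 -0.1622]
0.018 (254, 155) [ 0.3872 -0.0995]
0.018 (211, 150) [ 0.4095 -0.0516]
0.012 (358, 27) [ 0.4852 -0.2577]
0.012 (349, 103) [ 0.4095 -0.2272]
0.045 (233, 128) [ 0.4258 -0.0903]
0.047 (134, 136) [0.4525 0.0181]
[  41.21113235 -172.29462995  198.09537415]
```

Emit:
apply_moves:
  deltas: [50,32,-159,149,7,50,32,-159,149,7,50,32,-159,149,7,50,32,-159,149,7,50,32,-159,149,7,50,32,-159,149,7,50,32,-159,149,7]

```text
clock: 3.03
position: [0.4393, 0.021, 0.1464]
ee_rot: [-0.0, 0.976, -0.216, -0.003]
contact_force: [-0.4, -0.5, -0.5]
width: 0.0499
gripper_force: 0.0
```

```bash
python3 - <<'E'
from h import *
im=look("wrist","w2.png",["black_vial","bottle_a","jar","vial_rack"])
print(find_in("black_vial",im)[:1]); print(rot(get_state()["ee_rot"])[:,0])
E
```

```text
black_vial 0.59 [265.1 186. ] [0.453  0.0272]
bottle_a 0.79 [147.5 191.2] [0.4909 0.1192]
jar 0.58 [ 95.  278.4] [0.4406 0.2062]
vial_rack 0.65 [406.5 101. ] [ 0.4674 -0.103 ]
[{'point': [264.5, 193.0], 'score': 0.85}]
[ 0.90505209 -0.42529333  0.00250872]
```

View pics/w2.png

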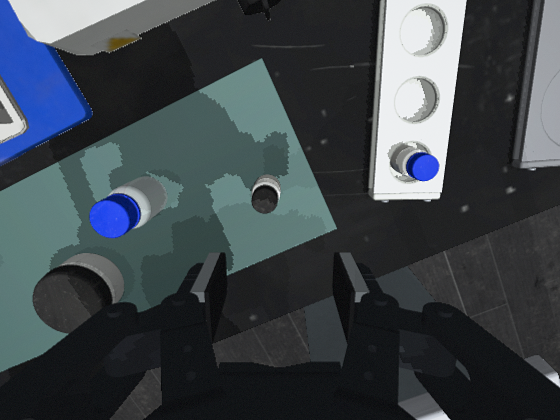

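The view shows the black cap's top at about (264,199), the white rack's wells at (423,32) and (417,101), the bottle cap's top at (116,216) and the jar lid at (72,299).

```bash
python3 - <<'E'
from h import *
im=get_image("wrist")
for n,z,p in [("bv",.047,(264,198)),("w3",.018,(423,31)),("w2",.018,(417,101)),("racked",.048,(424,166)),("bot",.068,(114,216)),("jar",.043,(72,299))]:
    print(n,np.round(ray(im,p,z)[:2],4))
print(tool([.4535,.024,.041]))
E
```

```text
bv [0.4554 0.0229]
w3 [ 0.511  -0.1278]
w2 [ 0.4678 -0.1089]
racked [ 0.4289 -0.0884]
bot [0.4914 0.1153]
jar [0.4448 0.2004]
[  9.01604498 -10.82777006 109.43078406]
```

Emit:
apply_moves:
  deltas: [50,13,-9,40,0,50,13,-9,75,0,50,13,-9,100,0,50,13,-9,107,0,50,13,-9,107,0,0,13,-9,107,0,0,13,-9,107,0,0,13,-9,107,0,0,13,-9,107,0,0,13,-9,107,0,0,13,-9,107,0,0,13,-9,107,0]
  squeeze: 25

```text
clock: 4.38
position: [0.4573, 0.0214, 0.044]
ee_rot: [-0.0, 0.976, -0.217, 0.002]
contact_force: [-0.9, -0.4, 7.5]
width: 0.0195
gripper_force: 24.5
```

```bash
python3 - <<'E'
from h import *
im=get_image("wrist");save(im,"w3.png");s=get_state();print(s["position"],s["width"],s["gripper_force"],s["contact_force"])
E
```

```text
[0.45729426 0.0214329  0.04401108] 0.01994328431861499 24.502745524223428 [-0.14775119  0.19390893  7.30853386]
```

View pics/w3.png

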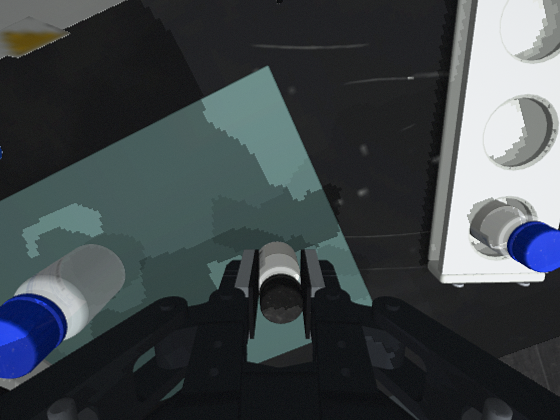

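The vial is held between the pads (width 20 mm, 24 N). I'll lift it and carry it above the far white well.

Emit:
apply_moves:
  deltas: [0,0,0,-40,0,0,0,0,-80,0,0,28,28,-80,0,0,56,56,-80,0,0,84,84,-80,0,0,104,105,-80,0,0,111,112,-80,0,0,111,112,-80,0,0,111,112,-80,0]

```text
clock: 5.18
position: [0.5081, -0.1263, 0.1223]
ee_rot: [-0.0, 0.976, -0.218, -0.001]
contact_force: [-0.1, 0.7, -1.2]
width: 0.0197
gripper_force: 24.7
```

```bash
python3 - <<'E'
from h import *
im=look("wrist","w4.png",["vial_rack"]);s=get_state();print(s["position"],s["width"],s["gripper_force"],s["contact_force"])
for n,P in [("far",[.509,-.1269,.018]),("mid",[.4672,-.1078,.018])]: print(n,proj(im,P))
E
```

```text
[ 0.50761657 -0.12517642  0.12219467] 0.019455881482121046 24.683645031036576 [-0.5861073  -0.706464   -0.45954748]
far [279.13473494 210.82840098]
mid [279.8110159 267.692486 ]
```

View pics/w4.png

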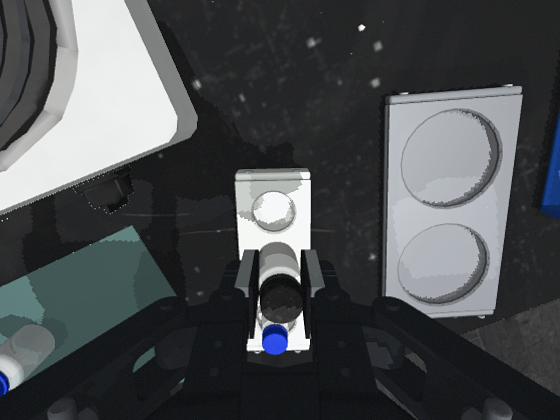

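The far white well is at (273.5,211), about 2 mm left of the prediction. The grey wells are at (451,158) and (443,263).

```bash
python3 - <<'E'
from h import *
im=get_image("wrist")
w=ray(im,(273.5,211),.018);print(w,tool([w[0],w[1],.047]))
for p in [(451,158),(443,263)]: print(ray(im,p,.012)[:2])
print(rot(get_state()["ee_rot"])[:,0])
E
```

```text
[ 0.51017294 -0.12200108  0.018     ] [ 0.97844716 -3.78918933 75.25447703]
[ 0.49060616 -0.25319768]
[ 0.41319264 -0.22363958]
[ 0.90626845 -0.42270044 -0.00135192]
```

Emit:
apply_moves:
  deltas: [0,1,-3,20,0,0,1,-3,45,0,0,1,-3,62,0,0,1,-3,70,0,0,1,-3,74,0,0,1,-3,75,0,0,1,-3,75,0]

```text
clock: 5.92
position: [0.5175, -0.1262, 0.0508]
ee_rot: [0.002, 0.976, -0.216, 0.008]
contact_force: [5.3, -4.0, 12.4]
width: 0.0196
gripper_force: 33.7
```

```bash
python3 - <<'E'
from h import *
im=get_image("wrist");s=get_state();print(s["position"],s["contact_force"],s["moment"])
a=im["frame"][:,:,::-1];
sc=get_image("scene")["frame"][:,:,::-1]
c=cv2.resize(a[150:360,180:380],(400,420),interpolation=cv2.INTER_CUBIC)
d=cv2.resize(sc[200:300,250:350],(400,420),interpolation=cv2.INTER_CUBIC)
cv2.imwrite("pics/w5.png",np.hstack([c,d]))
E
```

```text
[ 0.5173709  -0.1261991   0.05093989] [ 6.54591356 -4.40933905 11.4480438 ] [-0.55982534 -0.78934365  0.02329078]
```

View pics/w5.png

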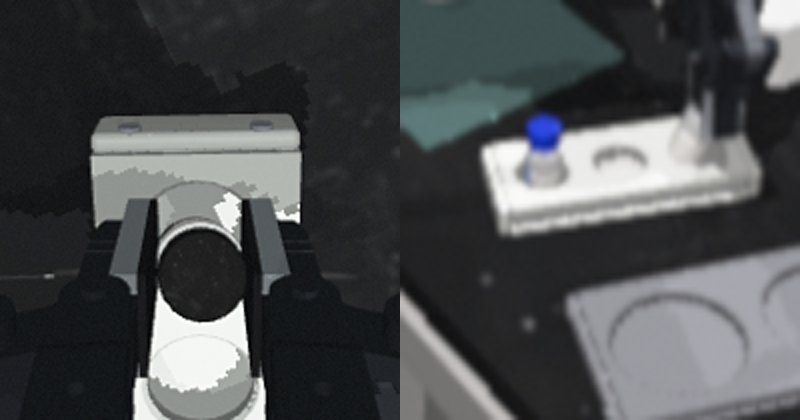

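The wrist crop shows the vial standing at the far well, with the well's far rim at about (280,241), the middle well's far rim at (280,317) and the cap at (280,286).

```bash
python3 - <<'E'
from h import *
im=get_image("wrist");s=get_state();M=rot(s["ee_rot"])
for p,z in [((280,241.5),.018),((280,317.5),.018),((280,286),.054),((280,286),.048),((280,212),.018),((280,226),.018)]:
    w=ray(im,p,z);print(p,z,w,(M.T@(w-s["position"])*1000).round(1))
for h in [0,.015,.03,.042]:print(h,proj(im,np.array(s["position"])+M@[0,0,h]))
print(rot(im["orientation"]),M)
E
```

```text
(280, 241.5) 0.018 [ 0.5235055  -0.12986218  0.018     ] [ 6.7  0.7 33.1]
(280, 317.5) 0.018 [ 0.48250056 -0.11076379  0.018     ] [-38.6   0.7  32.4]
(280, 286) 0.054 [ 0.518427   -0.12744523  0.054     ] [ 1.6  0.7 -2.9]
(280, 286) 0.048 [ 0.51538677 -0.12603782  0.048     ] [-1.8  0.7  3. ]
(280, 212) 0.018 [ 0.53798758 -0.13660733  0.018     ] [22.6  0.7 33.4]
(280, 226) 0.018 [ 0.53120682 -0.13344913  0.018     ] [15.1  0.7 33.3]
0 [278.39968196 285.78821655]
0.015 [278.49439942 269.41933726]
0.03 [278.57304065 255.8287173 ]
0.042 [278.62695432 246.51146547]
[[-4.22727013e-01 -8.72925345e-01 -2.43522514e-01]
 [-9.06256760e-01  4.06957784e-01  1.14385520e-01]
 [-7.46637198e-04  2.69047774e-01 -9.63126543e-01]] [[ 9.06491106e-01 -4.21972716e-01  1.45911575e-02]
 [-4.21924883e-01 -9.06608448e-01 -6.36516903e-03]
 [ 1.59143943e-02 -3.86403286e-04 -9.99873283e-01]]
```

Emit:
apply_moves:
  deltas: [0,0,0,-15,0,0,0,0,-35,0,0,0,0,-55,0,0,0,0,-55,0,0,0,0,-55,0]

```text
clock: 6.48
position: [0.5113, -0.1235, 0.1033]
ee_rot: [0.0, 0.976, -0.216, 0.001]
contact_force: [-1.2, -1.1, -1.5]
width: 0.0195
gripper_force: 32.5
```

```bash
python3 - <<'E'
from h import *
im=get_image("wrist");s=get_state();print(s["position"],s["contact_force"],s["width"])
a=im["frame"][:,:,::-1];
sc=get_image("scene")["frame"][:,:,::-1]
c=cv2.resize(a[150:360,180:380],(400,420),interpolation=cv2.INTER_CUBIC)
d=cv2.resize(sc[180:280,250:350],(400,420),interpolation=cv2.INTER_CUBIC)
cv2.imwrite("pics/w6.png",np.hstack([c,d]))
M=rot(s["ee_rot"])
for h in [0,.015,.03,.042]:print(h,proj(im,np.array(s["position"])+M@[0,0,h]))
E
```

```text
[ 0.51043697 -0.12336878  0.10231415] [-0.40513761 -0.39748753 -0.2309104 ] 0.01962729365838582
0 [278.95605402 286.17316967]
0.015 [279.00630775 269.97507523]
0.03 [279.04809015 256.50751375]
0.042 [279.07676523 247.26478531]
```

View pics/w6.png

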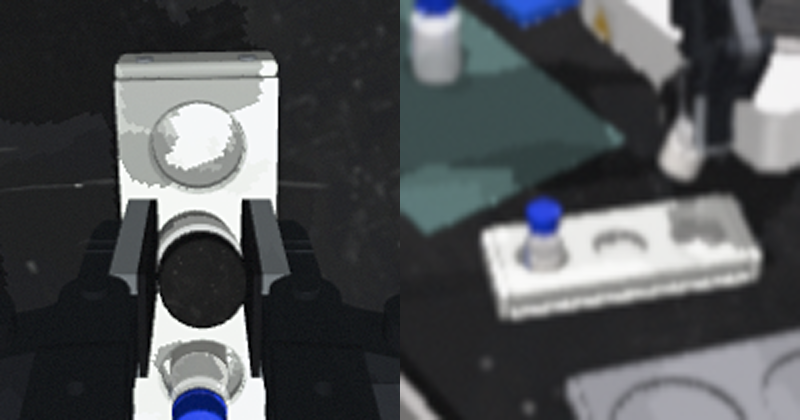

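The vial was caught on the near rim and now leans about 10–15° in the jaws, with its foot toward the robot. I'll set it back on the mat to right itself and regrasp it better centred.

Emit:
apply_moves:
  deltas: [0,-28,-28,0,0,0,-56,-55,0,0,0,-84,-82,0,0,0,-108,-106,5,0,0,-112,-109,25,0,0,-112,-109,45,0,0,-112,-109,54,0,0,-112,-109,59,0,0,-112,-109,60,0,0,-112,-109,60,0]

```text
clock: 7.42
position: [0.4553, 0.0217, 0.0422]
ee_rot: [-0.0, 0.976, -0.218, -0.001]
contact_force: [-2.1, 2.0, 3.8]
width: 0.0193
gripper_force: 32.9
```

Emit:
apply_moves:
  deltas: [24,0,0,0,0,30,0,0,0,0,50,0,0,0,0,50,0,0,0,0,50,-40,0,-40,0,50,-60,0,-75,0,50,-60,0,-75,0,50,-60,0,-75,0]

```text
clock: 8.08
position: [0.4012, 0.0476, 0.1195]
ee_rot: [-0.0, 0.976, -0.217, 0.002]
contact_force: [1.1, -0.8, -0.1]
width: 0.0501
gripper_force: 0.0
```

```bash
python3 - <<'E'
from h import *
im=look("wrist","w7.png",["black_vial","bottle_a","jar","vial_rack","white_vial"]);print(get_state()["position"])
E
```

```text
black_vial 0.7 [277.6 149.2] [0.4423 0.0296]
bottle_a 0.67 [137.  142.7] [0.49   0.1206]
jar 0.84 [ 77.3 247.6] [0.4396 0.2082]
vial_rack 0.94 [442.5  30.5] [ 0.4667 -0.1041]
white_vial 0.68 [441.7  30.5] [ 0.4669 -0.1026]
[0.40141157 0.04684531 0.1162629 ]
```

View pics/w7.png

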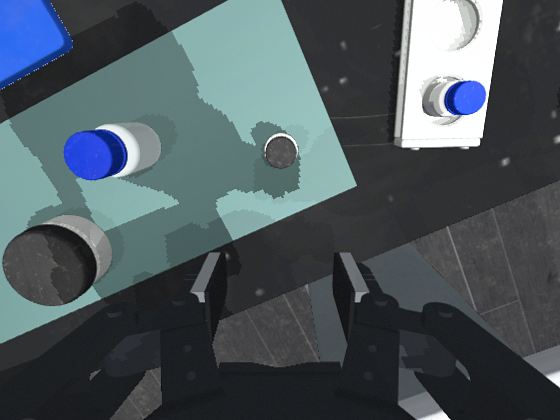

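The vial is standing upright again, with its cap at (281,153).

```bash
python3 - <<'E'
from h import *
im=get_image("wrist")
for n,p,z in [("bv",(281,152),.047),("bottle",(95,154),.068),("jar",(50,266),.043),("w_mid?",(463,21),.018)]:
    w=ray(im,p,z);print(n,w[:2])
w=ray(im,(281,152),.047)
for i in range(3): get_image("wrist"); print(get_state()["position"],tool([w[0],w[1],.037]))
print(rot(get_state()["ee_rot"])[:,0])
E
```

```text
bv [0.44448879 0.02505221]
bottle [0.48754809 0.11297989]
jar [0.44106689 0.19648511]
w_mid? [ 0.46578058 -0.10715505]
[0.40136822 0.04689608 0.1163982 ] [48.44262205  1.41852076 79.321571  ]
[0.40134131 0.04694004 0.1165062 ] [48.47381748  1.45703006 79.43666752]
[0.40133711 0.04696764 0.11664328] [48.46847482  1.49116889 79.58635777]
[ 0.90556045 -0.42421556 -0.00119474]
```

Emit:
apply_moves:
  deltas: [50,30,1,20,0,50,48,1,40,0,50,48,1,65,0,50,48,1,77,0,50,48,1,81,0,50,48,1,81,0,50,48,1,81,0]

```text
clock: 9.17
position: [0.4447, 0.0258, 0.0365]
ee_rot: [0.0, 0.976, -0.217, 0.0]
contact_force: [0.6, -0.6, 0.0]
width: 0.0501
gripper_force: 0.0
```

Emit:
apply_moves:
  deltas: [0,0,0,0,0,0,0,0,0,0,0,0,0,0,0,0,0,0,0,0,0,0,0,0,0,0,0,0,0,0]
  squeeze: 25

```text
clock: 9.67
position: [0.4452, 0.0259, 0.0372]
ee_rot: [-0.0, 0.976, -0.217, 0.001]
contact_force: [-0.2, -0.3, 6.9]
width: 0.0201
gripper_force: 24.6
```

```bash
python3 - <<'E'
from h import *
im=get_image("wrist");save(im,"w8.png");s=get_state();print(s["position"],s["width"],s["contact_force"],s["gripper_force"])
# dark cap blob between the pads
g=cv2.cvtColor(im["frame"],cv2.COLOR_RGB2GRAY)
for c in (262,280,298): print(c,[ (r,int(g[r,c])) for r in range(225,330,4)])
for r in (280,292,300): print(r,[(c,int(g[r,c])) for c in range(246,316,4)])
E
```

```text
[0.44515316 0.02587575 0.03725477] 0.020256104891891027 [-0.79379698  0.25344417  6.6498592 ] 24.633561924565583
262 [(225, 74), (229, 73), (233, 58), (237, 57), (241, 58), (245, 58), (249, 64), (253, 88), (257, 94), (261, 97), (265, 131), (269, 147), (273, 197), (277, 91), (281, 23), (285, 18), (289, 15), (293, 29), (297, 30), (301, 28), (305, 25), (309, 26), (313, 35), (317, 95), (321, 103), (325, 104), (329, 104)]
280 [(225, 73), (229, 75), (233, 73), (237, 58), (241, 104), (245, 103), (249, 103), (253, 136), (257, 137), (261, 134), (265, 196), (269, 179), (273, 27), (277, 16), (281, 19), (285, 26), (289, 30), (293, 28), (297, 26), (301, 28), (305, 29), (309, 27), (313, 28), (317, 32), (321, 42), (325, 104), (329, 103)]
298 [(225, 73), (229, 72), (233, 72), (237, 73), (241, 58), (245, 58), (249, 69), (253, 96), (257, 94), (261, 140), (265, 139), (269, 134), (273, 195), (277, 202), (281, 23), (285, 14), (289, 15), (293, 24), (297, 27), (301, 27), (305, 29), (309, 25), (313, 28), (317, 105), (321, 104), (325, 105), (329, 104)]
280 [(246, 80), (250, 15), (254, 15), (258, 139), (262, 24), (266, 13), (270, 19), (274, 14), (278, 13), (282, 13), (286, 12), (290, 15), (294, 16), (298, 70), (302, 86), (306, 14), (310, 24), (314, 79)]
292 [(246, 108), (250, 25), (254, 16), (258, 13), (262, 28), (266, 29), (270, 30), (274, 29), (278, 29), (282, 32), (286, 27), (290, 26), (294, 29), (298, 20), (302, 13), (306, 13), (310, 24), (314, 114)]
300 [(246, 18), (250, 28), (254, 14), (258, 27), (262, 31), (266, 26), (270, 29), (274, 26), (278, 27), (282, 26), (286, 25), (290, 32), (294, 25), (298, 29), (302, 10), (306, 14), (310, 22), (314, 23)]
```

```bash
python3 - <<'E'
from h import *
im=get_image("wrist");s=get_state();M=rot(s["ee_rot"])
for r in (284,303,322): print(r,(M.T@(ray(im,(281,r),.047)-s["position"])*1000).round(1))
# base far edge row 239
print((M.T@(ray(im,(280,239),.002)-s["position"])*1000).round(1))
print(tool([.510,-.1235,.12]))
E
```

```text
284 [ 6.4  1.1 -9.7]
303 [-2.1  1.1 -9.8]
322 [-11.    1.1  -9.8]
[ 7.2  0.7 35.3]
[122.24554421 107.74486623 -82.58655838]
```

Emit:
apply_moves:
  deltas: [0,0,0,-40,0,0,0,0,-75,0,0,30,26,-75,0,0,60,52,-75,0,0,90,78,-75,0,0,115,100,-75,0,0,125,108,-75,0,0,125,108,-75,0,0,125,108,-75,0,0,125,108,-75,0]

```text
clock: 10.6
position: [0.5105, -0.1235, 0.1109]
ee_rot: [-0.0, 0.976, -0.217, -0.001]
contact_force: [0.4, 0.3, 0.9]
width: 0.0206
gripper_force: 24.9
```

```bash
python3 - <<'E'
from h import *
im=get_image("wrist");s=get_state();M=rot(s["ee_rot"]);print(s["position"],s["width"],s["gripper_force"])
cv2.imwrite("pics/w9.png",cv2.resize(im["frame"][150:360,180:380,::-1],(600,600)[::1] and (571,600)))
g=cv2.cvtColor(im["frame"],cv2.COLOR_RGB2GRAY)
for h,x in [(0,0),(.034,0)]: print(proj(im,np.array(s["position"])+M@[x,0,h]))
E
```

```text
[ 0.51054995 -0.12334246  0.11101445] 0.020180224243112943 24.861215074779466
[277.95331178 285.86562797]
[278.23990438 252.60774881]
```

View pics/w9.png

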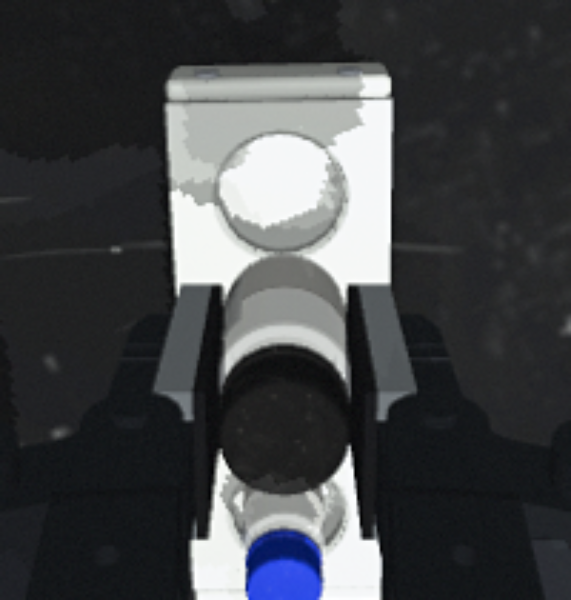

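The far well is at (279,217), the cap at (280,299), and the foot's far edge is at row 239.

```bash
python3 - <<'E'
from h import *
im=get_image("wrist");s=get_state();M=rot(s["ee_rot"]);T=lambda p,z:(M.T@(ray(im,p,z)-s["position"])*1000).round(1)
z=s["position"][2]
print("well",ray(im,(279,217),.018),T((279,217),.018)); print("cap",T((279.8,298.8),z+.010)); print("foot far",T((279,239),z-.035))
E
```

```text
well [ 0.51050281 -0.12341055  0.018     ] [ 0.   0.2 93.1]
cap [ -0.2   0.7 -10. ]
foot far [ 7.1  0.3 35. ]
```

Emit:
apply_moves:
  deltas: [0,2.5,0,15,0,0,2.5,0,40,0,0,2.5,0,55,0,0,2.5,0,63,0,0,2.5,0,68,0,0,2.5,0,71,0,0,2.5,0,71,0,0,2.5,0,71,0]

```text
clock: 11.37
position: [0.5146, -0.126, 0.0409]
ee_rot: [0.0, 0.976, -0.217, 0.001]
contact_force: [-0.5, -0.4, 0.2]
width: 0.02
gripper_force: 24.9
```

Emit:
apply_moves:
  deltas: [0,-1,0,2,0,0,-1,0,3,0,0,-1,0,3,0]

```text
clock: 11.62
position: [0.5137, -0.1257, 0.0383]
ee_rot: [0.0, 0.976, -0.217, 0.001]
contact_force: [-0.1, 0.3, 4.3]
width: 0.0205
gripper_force: 25.2
```

It touched the floor lightly, so I'll release it and travel to the white vial.

Emit:
apply_moves:
  deltas: [24,0,0,0,0,32,0,0,0,0,45,0,0,0,0,45,0,0,-15,0,45,0,0,-45,0,45,0,0,-80,0,45,0,0,-110,0,45,-24,-34,-110,-6,45,-48,-68,-110,-12,45,-72,-102,-110,-18,45,-96,-136,-110,-24,45,-120,-170,-110,-30]

```text
clock: 12.62
position: [0.4758, 0.0808, 0.1474]
ee_rot: [0.0, 0.999, 0.045, 0.0]
contact_force: [1.4, -0.3, -0.3]
width: 0.045
gripper_force: 0.0
```

```bash
python3 - <<'E'
from h import *
im=look("wrist",None,["black_vial","bottle_a","jar","white_vial"]);s=get_state();print(s["position"])
t=get_image("top")
for q in ["black_vial","racked_vial"]:
  for d in place_of(q,t)[:2]: print(q,d["score"],ray(t,d["point"],.003)[:2])
E
```

```text
black_vial 0.74 [523.3 180.3] [ 0.5092 -0.1222]
bottle_a 0.93 [231.7 177.9] [0.4894 0.1217]
bottle_a 0.72 [ 25.9 147.5] [0.4997 0.2902]
jar 0.77 [130.9 226.9] [0.438  0.2075]
white_vial 0.68 [ 28.5 153.3] [0.4951 0.2886]
[0.47671237 0.07913406 0.14726924]
black_vial 0.65 [ 0.45671683 -0.22649867]
black_vial 0.47 [ 0.50991931 -0.11895153]
racked_vial 0.48 [ 0.42164262 -0.07670066]
```

Emit:
apply_moves:
  deltas: [45,-24,-34,0,-6,45,-48,-68,0,-10,45,-72,-102,5,-10,45,-96,-136,15,-10,45,-112,-163,30,-10,45,-112,-163,30,-10,45,-112,-163,30,-10,45,-112,-163,30,-10]

```text
clock: 13.68
position: [0.3523, 0.2314, 0.1175]
ee_rot: [0.0, 0.992, 0.129, 0.001]
contact_force: [0.2, -0.4, -0.6]
width: 0.0452
gripper_force: 0.0
```

```bash
python3 - <<'E'
from h import *
im=look("wrist","w10.png",["black_vial","bottle_a","jar","white_vial"]);s=get_state();print(s["position"],s["qpos"],rot(s["ee_rot"])[:,0])
E
```

```text
bottle_a 0.92 [110.8  29. ] [0.443  0.3698]
bottle_a 0.65 [486.5  61. ] [0.4884 0.1221]
jar 0.97 [343.1 100.6] [0.4393 0.208 ]
[0.35225108 0.23127971 0.11760372] [ 4.15797802e-01  1.69611250e-01  2.01641221e+00 -3.80267610e-04
  9.54607161e-01  1.72888902e+00] [0.96692091 0.25507442 0.00099889]
```

View pics/w10.png

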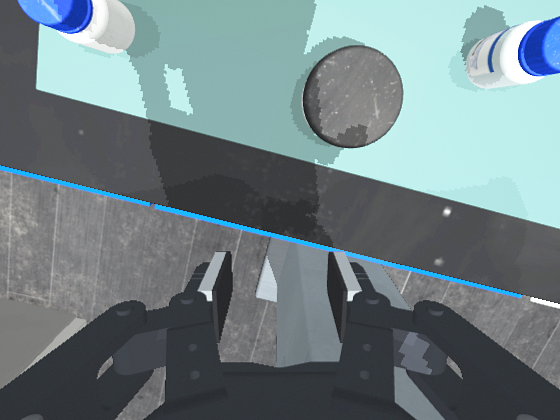

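I got the second leg's axes wrong because they had turned, so the arm is short of the target. The view shows the jar lid at (352,97), a bottle at (105,25) and another at (490,60). I'll go on to the white vial.

Emit:
apply_moves:
  deltas: [45,40,-8,0,0,45,80,-15,0,0,45,106,-20,0,0,45,106,-20,0,0,45,106,-20,0,0,45,106,-20,0,0]

```text
clock: 14.43
position: [0.4477, 0.2777, 0.1168]
ee_rot: [0.0, 0.992, 0.129, -0.001]
contact_force: [-1.5, 0.4, -0.0]
width: 0.045
gripper_force: 0.0
```

```bash
cat >> h.py <<'E'
def cap(im,col,n,lo=(0,0,0),roi=None):  # mask centroid(s) of colour: white/black/blue, biggest blobs
    hsv=cv2.cvtColor(im["frame"],cv2.COLOR_RGB2HSV)
    m={"white":(hsv[...,1]<40)&(hsv[...,2]>170),"black":hsv[...,2]<60,"blue":(hsv[...,1]>150)&(abs(hsv[...,0].astype(int)-112)<12)}[col].astype(np.uint8)
    if roi: k=np.zeros_like(m);k[roi[1]:roi[3],roi[0]:roi[2]]=1;m*=k
    c,_=cv2.findContours(m,cv2.RETR_EXTERNAL,cv2.CHAIN_APPROX_NONE)
    for q in sorted(c,key=cv2.contourArea)[::-1][:n]:
        if len(q)>5: print(col,cv2.contourArea(q),cv2.boundingRect(q),[np.round(v,1) for v in cv2.minEnclosingCircle(q)])
E
python3 - <<'E'
from h import *
im=look("wrist","w11.png",["bottle_a","jar","white_vial"]);s=get_state();print(s["position"])
cap(im,"white",4,roi=(150,60,420,260))
print(find_in("white_vial",im)[:1])
E
```

```text
bottle_a 0.76 [155.5 179.3] [0.4455 0.372 ]
bottle_a 0.6 [489.5 207.8] [0.4886 0.1222]
jar 0.92 [363.2 237.8] [0.4407 0.2074]
white_vial 0.79 [276.5 138.7] [0.4972 0.2925]
[0.44726472 0.27807884 0.11735963]
white 1005.5 (260, 126, 35, 39) [array([276.5, 145. ]), np.float64(19.5)]
white 834.0 (150, 160, 28, 57) [array([155., 188.]), np.float64(28.4)]
white 508.5 (329, 205, 63, 41) [array([360. , 230.5]), np.float64(34.2)]
[{'point': [278.6, 142.4], 'score': 0.98}]
```

```bash
python3 - <<'E'
from h import *
im=get_image("wrist");w=ray(im,(277,146.5),.047);print(w,tool([w[0],w[1],.037]),tool([.4972,.2925,.037]))
E
```

```text
[0.4965848  0.29234747 0.047     ] [50.90373389 -0.88941813 80.51129605] [51.53747004 -0.87843929 80.51129647]
```

Emit:
apply_moves:
  deltas: [45,30,-1,15,0,45,49,-1,40,0,45,49,-1,65,0,45,49,-1,78,0,45,49,-1,81,0,45,49,-1,81,0,0,49,-1,81,0,0,49,-1,81,0,0,49,-1,81,0,0,49,-1,81,0,0,49,-1,81,0,0,49,-1,81,0]

```text
clock: 15.73
position: [0.4962, 0.2927, 0.0377]
ee_rot: [-0.0, 0.992, 0.13, 0.001]
contact_force: [-0.4, 0.4, 6.4]
width: 0.0201
gripper_force: 25.0
```

```bash
python3 - <<'E'
from h import *
im=get_image("wrist");s=get_state();print(s["position"],s["width"],s["contact_force"]);M=rot(s["ee_rot"])
cap(im,"white",2,roi=(255,240,305,340));save(im,"w12.png")
g=im["frame"];print([(r,g[r,280].tolist()) for r in range(228,336,4)])
print([(r,round((M.T@(ray(im,(280,r),.047)-s["position"])*1000)[0],1)) for r in (280,290,300,310,320)])
E
```

```text
[0.49622067 0.29272226 0.03771322] 0.020330274889651313 [0.3757162  0.28776072 6.45282445]
white 895.0 (258, 279, 44, 38) [array([279.5, 298. ]), np.float64(21.6)]
white 238.5 (259, 258, 42, 18) [array([279.5, 271.5]), np.float64(20.8)]
[(228, [59, 79, 77]), (232, [47, 65, 64]), (236, [118, 119, 115]), (240, [117, 118, 115]), (244, [113, 114, 111]), (248, [150, 151, 151]), (252, [151, 154, 152]), (256, [152, 154, 153]), (260, [218, 220, 219]), (264, [171, 174, 171]), (268, [140, 143, 141]), (272, [118, 121, 119]), (276, [124, 126, 124]), (280, [171, 175, 173]), (284, [171, 174, 172]), (288, [166, 170, 166]), (292, [169, 174, 171]), (296, [169, 173, 169]), (300, [169, 172, 170]), (304, [167, 169, 167]), (308, [170, 171, 169]), (312, [167, 170, 168]), (316, [170, 173, 171]), (320, [67, 91, 91]), (324, [68, 91, 90]), (328, [67, 91, 90]), (332, [68, 91, 91])]
[(280, np.float64(7.6)), (290, np.float64(3.2)), (300, np.float64(-1.4)), (310, np.float64(-6.0)), (320, np.float64(-10.7))]
```

Emit:
apply_moves:
  deltas: [0,0,0,-40,0,0,0,0,-80,0,0,-10,30,-90,5,0,-23,68,-90,10,0,-36,106,-90,15,0,-49,144,-90,20,0,-62,182,-90,25,0,-75,220,-90,30,0,-88,258,-90,35,0,-101,296,-90,40,0,-114,334,-90,40,0,-128,377,-90,40]

```text
clock: 16.78
position: [0.4681, -0.103, 0.1266]
ee_rot: [-0.0, 0.976, -0.217, 0.0]
contact_force: [0.6, 0.3, 0.1]
width: 0.0207
gripper_force: 24.8
```

Emit:
apply_moves:
  deltas: [0,0,0,8,0,0,0,0,10,0,0,0,0,10,0,0,0,0,10,0]

```text
clock: 17.12
position: [0.4685, -0.1002, 0.1161]
ee_rot: [-0.0, 0.976, -0.217, -0.001]
contact_force: [0.3, 0.9, -0.6]
width: 0.0208
gripper_force: 24.8
```

```bash
python3 - <<'E'
from h import *
im=look("wrist","w13.png",["vial_rack","black_vial","racked_vial"]);s=get_state();M=rot(s["ee_rot"]);print(s["position"],s["width"],M[:,0])
T=lambda p,z:(M.T@(ray(im,p,z)-s["position"])*1000).round(1)
g=cv2.cvtColor(im["frame"],cv2.COLOR_RGB2GRAY)
cap(im,"white",3,roi=(200,100,360,340)); cap(im,"black",3,roi=(230,110,330,235))
print("target",tool([.4683,-.1042,.038]))
a=cv2.resize(im["frame"][120:360,180:380,::-1],(500,600));cv2.imwrite("pics/w13c.png",a)
E
```

```text
vial_rack 0.81 [285.8 205.1] [ 0.4681 -0.1059]
black_vial 0.73 [282.  145.3] [ 0.5106 -0.1224]
racked_vial 0.6 [280.6 251.4] [ 0.4361 -0.0865]
racked_vial 0.4 [ 28.2 294.3] [0.4893 0.1178]
[ 0.46915019 -0.10021124  0.11653912] 0.020533332054176904 [ 9.06645118e-01 -4.21893931e-01  3.74526136e-04]
white 10292.0 (242, 100, 82, 160) [array([283.5, 180.5]), np.float64(86.6)]
white 247.5 (258, 258, 43, 19) [array([279. , 271.5]), np.float64(21.3)]
black 1575.5 (230, 110, 17, 125) [array([238., 172.]), np.float64(62.5)]
black 681.0 (322, 110, 8, 125) [array([325.5, 172. ]), np.float64(62.1)]
black 55.0 (270, 134, 30, 22) [array([284.4, 149.2]), np.float64(15.5)]
target [ 0.8826014   3.9797883  78.53922171]
```

View pics/w13c.png

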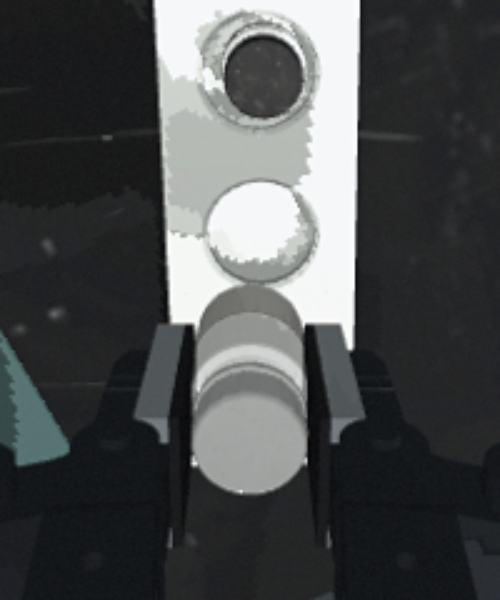

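The black vial stands upright in the far well. The middle well is centred at (284,213).

```bash
python3 - <<'E'
from h import *
im=get_image("wrist");s=get_state();M=rot(s["ee_rot"]);print(s["position"])
w=ray(im,(284.4,212.8),.018);print(w,tool([w[0],w[1],.038]),tool([.4683,-.1042,.038]))
print("foot far",(M.T@(ray(im,(280,120+284/2.5),s["position"][2]-.036)-s["position"])*1000))
E
```

```text
[ 0.46916421 -0.10035127  0.1165458 ]
[ 0.46890932 -0.10446812  0.018     ] [ 1.46928723  3.84145356 78.54642206] [ 0.8037336   3.85554501 78.5461073 ]
foot far [ 9.82981266  0.59655104 36.00463602]
```

Emit:
apply_moves:
  deltas: [0,1,4,12,0,0,1,4,35,0,0,1,4,55,0,0,1,4,66,0,0,1,4,72,0,0,1,4,76,0,0,1,4,78,0,0,1,4,79,0,0,1,4,79,0]

```text
clock: 18.12
position: [0.4685, -0.1053, 0.0387]
ee_rot: [0.0, 0.976, -0.217, 0.001]
contact_force: [-1.1, 0.8, 6.5]
width: 0.0204
gripper_force: 25.3
```

Emit:
apply_moves:
  deltas: [26,0,0,0,0,38,0,0,0,0,42,0,0,0,0,42,0,0,-25,0,45,0,0,-65,0,60,-10,-10,-100,0,60,-30,-45,-106,0,60,-50,-80,-106,0,60,-70,-115,-106,0,60,-90,-150,-106,0,60,-110,-185,-106,0,60,-126,-213,-106,0]

```text
clock: 19.12
position: [0.4438, 0.1434, 0.1436]
ee_rot: [-0.0, 0.976, -0.217, 0.0]
contact_force: [1.2, -0.1, -0.1]
width: 0.06
gripper_force: 0.0
```

Emit:
apply_moves:
  deltas: [60,0,0,0,0,60,0,0,0,0,60,0,0,0,0]

```text
clock: 19.37
position: [0.4443, 0.1406, 0.1432]
ee_rot: [0.0, 0.976, -0.217, 0.0]
contact_force: [-0.3, -0.6, 0.1]
width: 0.06
gripper_force: 0.0
```

```bash
python3 - <<'E'
from h import *
im=look("wrist","w14.png",["bottle_a","jar","black_vial","white_vial"]);s=get_state();print(s["position"],s["width"])
cap(im,"blue",3);print(proj(im,[.489,.12,.068]))
E
```

```text
bottle_a 0.93 [276.3 137.6] [0.4912 0.1208]
bottle_a 0.85 [ 53.6 299.1] [0.4459 0.3693]
jar 0.95 [213.4 236.2] [0.4383 0.2062]
[0.44457741 0.13970814 0.14327089] 0.060012241444923696
blue 5927.5 (93, 0, 139, 122) [array([155. ,  60.5]), np.float64(81.8)]
blue 1459.5 (256, 127, 43, 45) [array([277.1, 149. ]), np.float64(22.4)]
blue 1006.5 (0, 321, 32, 45) [array([ 10.1, 343.7]), np.float64(23.6)]
[278.13072475 149.39445021]
```

Emit:
apply_moves:
  deltas: [60,30,-1,10,0,60,48,-1,35,0,60,48,-1,70,0,60,48,-1,91,0,60,48,-1,96,0,60,48,-1,96,0,0,48,-1,96,0,0,48,-1,96,0,0,48,-1,96,0,0,48,-1,96,0,0,48,-1,96,0,0,48,-1,96,0]
  squeeze: 30

```text
clock: 20.62
position: [0.4895, 0.1215, 0.049]
ee_rot: [-0.0, 0.976, -0.217, 0.002]
contact_force: [-0.5, -2.2, 7.6]
width: 0.0307
gripper_force: 30.0
```

```bash
python3 - <<'E'
from h import *
im=get_image("wrist");s=get_state();print(s["position"],s["width"],s["contact_force"],s["gripper_force"]);M=rot(s["ee_rot"])
cap(im,"blue",3,roi=(240,230,320,400))
print([(r,round((M.T@(ray(im,(280,r),.068)-s["position"])*1000)[0],1)) for r in (270,290,310,330,350)])
E
```

```text
[0.48953006 0.1214896  0.04902877] 0.03083050422328152 [-0.39829337 -0.87564767  7.47214077] 30.04831108264625
blue 4507.0 (243, 260, 72, 81) [array([279.4, 300. ]), np.float64(40.7)]
[(270, np.float64(17.3)), (290, np.float64(9.2)), (310, np.float64(0.8)), (330, np.float64(-7.9)), (350, np.float64(-17.0))]
```

Emit:
apply_moves:
  deltas: [0,0,0,-20,0,0,0,0,-60,0,0,5,8,-98,0,0,20,35,-112,0,0,40,69,-112,0,0,60,104,-112,0,0,80,138,-112,0,0,100,173,-112,0,0,120,207,-112,0,0,140,242,-112,0,0,160,276,-112,0,0,180,311,-112,0]

```text
clock: 21.67
position: [0.5192, -0.2382, 0.1599]
ee_rot: [-0.0, 0.976, -0.217, 0.001]
contact_force: [0.4, 0.3, -0.5]
width: 0.0309
gripper_force: 30.1
```

Emit:
apply_moves:
  deltas: [0,20,35,0,0,0,40,69,0,0,0,60,104,0,0,0,71,124,0,0,0,76,131,0,0,0,76,131,0,0,0,76,131,0,0,0,76,131,0,0]

```text
clock: 22.33
position: [0.5325, -0.3854, 0.1594]
ee_rot: [-0.001, 0.976, -0.217, -0.0]
contact_force: [0.0, 0.7, -0.4]
width: 0.0308
gripper_force: 30.2
```

```bash
python3 - <<'E'
from h import *
im=look("wrist","w15.png",["bottle_rack","jar_rack","white_vial","black_vial"]);s=get_state();M=rot(s["ee_rot"]);print(s["position"],s["width"],s["gripper_force"])
cap(im,"blue",3)
hsv=cv2.cvtColor(im["frame"],cv2.COLOR_RGB2HSV);m=((hsv[...,1]>150)&(abs(hsv[...,0].astype(int)-112)<15)).astype(np.uint8)
c,_=cv2.findContours(m,cv2.RETR_CCOMP,cv2.CHAIN_APPROX_NONE)
for q in sorted(c,key=cv2.contourArea)[::-1][:6]:
    if len(q)>5: print(cv2.contourArea(q),np.round(cv2.minAreaRect(q)[0]),np.round(cv2.minAreaRect(q)[1]),cv2.minAreaRect(q)[2],cv2.fitEllipse(q)[0])
for x in (-.054,0,.054): print(x,[ (p).round(0) for p in [proj(im,[.487+x*.93,-.369-x*.36,.024])]])
E
```

```text
black_vial 0.81 [ 50.5 320.5] [ 0.5112 -0.1225]
[ 0.53288648 -0.38617778  0.15965535] 0.030603440050090837 30.147199103375897
blue 6410.5 (245, 146, 82, 106) [array([287.1, 198.9]), np.float64(63.4)]
blue 5232.0 (243, 260, 77, 94) [array([283.3, 306.9]), np.float64(48.4)]
blue 797.0 (418, 217, 53, 23) [array([444.2, 227.5]), np.float64(26.2)]
6410.5 [286. 198.] [105.  81.] 90.0 (288.3752746582031, 193.013427734375)
5232.0 [278. 308.] [96. 72.] 79.99201965332031 (281.31536865234375, 305.65899658203125)
797.0 [444. 228.] [17. 52.] 82.09283447265625 (445.25665283203125, 228.26290893554688)
34.0 [313. 148.] [ 4. 10.] 90.0 (313.1754455566406, 147.88128662109375)
31.0 [258. 150.] [9. 4.] 0.0 (257.5, 150.0)
0.0 [254. 246.] [4. 0.] 135.0 (253.730224609375, 246.27035522460938)
-0.054 [array([288., 309.])]
0 [array([284., 255.])]
0.054 [array([280., 194.])]
```

```bash
python3 - <<'E'
import cv2
a=cv2.imread("pics/w15.png")
l=cv2.resize(a[130:350,200:350],(409,600),interpolation=cv2.INTER_CUBIC)
r=cv2.resize(a[:,:],(390,293));import numpy as np
c=np.zeros((600,800,3),np.uint8);c[:,:409]=l;c[:293,409:799]=r
cv2.imwrite("pics/w15c.png",c)
E
```

```text
(no output)
```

View pics/w15c.png

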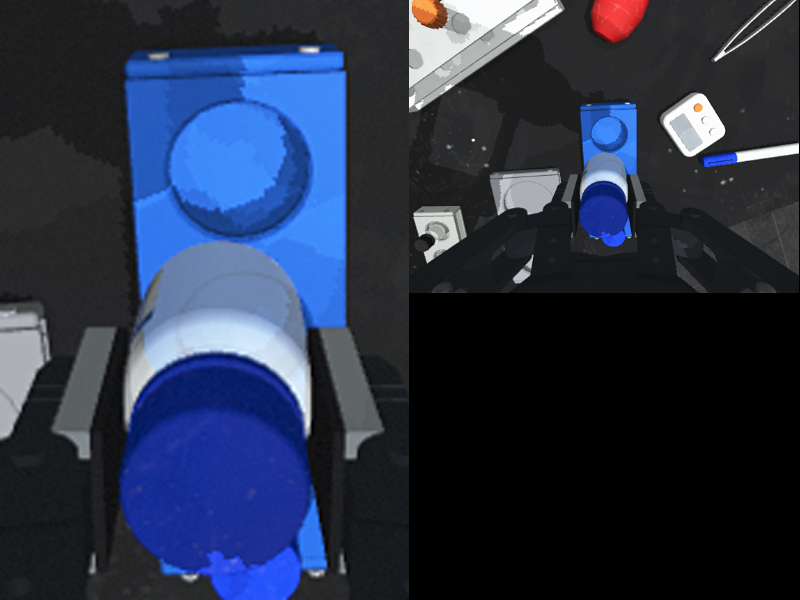

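The far blue well is at (288,192). The bottle is upright in the jaws, with its cap at (279,308) and the foot's far edge at row 218.

```bash
python3 - <<'E'
from h import *
im=get_image("wrist");s=get_state();M=rot(s["ee_rot"]);z=s["position"][2];T=lambda p,z:(M.T@(ray(im,p,z)-s["position"])*1000).round(1)
print(s["position"],"well",ray(im,(288,191.6),.024),T((288,191.6),.024),"cap",T((279,307.8),z+.019),"foot",T((279,218.4),z-.047))
P=[ray(im,p,.024) for p in [(246.6,159.3),(251.3,218),(326.9,155.7),(327.2,249.2)]]
for a,b in [(0,1),(2,3)]: d=P[a]-P[b];print(np.degrees(np.arctan2(d[1],d[0])))
print(np.degrees(np.arctan2(M[1,0],M[0,0])))
E
```

```text
[ 0.53289198 -0.38643108  0.15964512] well [ 0.53696166 -0.39629843  0.024     ] [  7.8   7.2 135.6] cap [  1.6   0.1 -19. ] foot [14.5 -0.  47. ]
-22.085852643530913
-22.508240892822947
-25.016167872542084
```

Emit:
apply_moves:
  deltas: [0,7,7,10,-2.5,0,7,7,40,-2.5,0,7,7,70,-2.5,0,7,7,80,-2.5,0,7,7,86,-2.5,0,7,7,91,-2.5,0,7,7,95,-2.5,0,7,7,95,-2.5]

```text
clock: 23.3
position: [0.5365, -0.397, 0.0649]
ee_rot: [0.0, 0.981, -0.196, 0.001]
contact_force: [0.2, -0.5, -1.5]
width: 0.0309
gripper_force: 30.1
```

```bash
python3 - <<'E'
from h import *
print(tool([.537,-.3955,.05]));s=get_state();print(s["position"],s["contact_force"])
E
```

```text
[-0.15037915 -1.59157715 14.86840692]
[ 0.53651454 -0.397014    0.06486934] [ 0.17498261 -0.52683362 -1.52582095]
```

Emit:
apply_moves:
  deltas: [0,0,-1,6,0,0,0,-1,11,0,0,0,-1,14,0,0,0,-1,16,0,0,0,-1,16,0]

```text
clock: 23.72
position: [0.5367, -0.3959, 0.0501]
ee_rot: [0.0, 0.981, -0.196, 0.001]
contact_force: [-2.3, 2.2, 7.0]
width: 0.0306
gripper_force: 30.9
```

Emit:
apply_moves:
  deltas: [36,0,0,0,0,50,0,0,0,0,52,0,0,0,0,52,0,0,-25,0,52,0,0,-65,0,60,-10,-15,-100,0,60,-32,-49,-105,0,60,-54,-83,-105,0,60,-76,-117,-105,0,60,-98,-151,-105,0,60,-120,-185,-105,0,60,-142,-219,-105,0]

```text
clock: 24.72
position: [0.4887, -0.1374, 0.1532]
ee_rot: [-0.0, 0.981, -0.196, 0.0]
contact_force: [1.4, -0.6, -0.2]
width: 0.0602
gripper_force: 0.0
```

Emit:
apply_moves:
  deltas: [60,-22,-34,0,0,60,-44,-68,0,-5,60,-66,-102,0,-10,60,-88,-136,0,-15,60,-110,-170,0,-20,60,-132,-204,0,-25,60,-154,-238,0,-30,60,-176,-272,0,-35,60,-198,-306,0,-40,60,-220,-340,0,-45,60,-242,-374,0,-50,60,-264,-408,0,-52]

```text
clock: 25.72
position: [0.4015, 0.341, 0.1532]
ee_rot: [0.0, 0.967, 0.256, 0.0]
contact_force: [1.6, 0.5, -0.2]
width: 0.06
gripper_force: 0.0
```

```bash
python3 - <<'E'
from h import *
im=look("wrist","w16.png",["bottle_a","jar"]);s=get_state();print(s["position"],s["width"],rot(s["ee_rot"])[:,0])
cap(im,"blue",3);print(proj(im,[.4455,.37,.068]))
E
```

```text
bottle_a 0.89 [274.7 135.7] [0.4444 0.3693]
jar 0.64 [427.9 232.6] [0.438  0.2077]
[0.40161523 0.34156299 0.15293184] 0.06030863554660944 [8.68771762e-01 4.95212660e-01 2.16600922e-04]
blue 4783.0 (386, 0, 149, 109) [array([462.,  52.]), np.float64(87.7)]
blue 1320.5 (253, 121, 41, 44) [array([273.1, 142.5]), np.float64(21.5)]
blue 1211.5 (0, 311, 49, 69) [array([ 24. , 345.5]), np.float64(41.2)]
[273.2353824  141.57549061]
```

Emit:
apply_moves:
  deltas: [60,30,-2,10,0,60,50,-3,40,0,60,50,-3,78,0,60,50,-3,100,0,60,50,-3,106,0,60,50,-3,106,0,0,50,-3,106,0,0,50,-3,106,0,0,50,-3,106,0,0,50,-3,106,0,0,50,-3,106,0,0,50,-3,106,0]
  squeeze: 30

```text
clock: 26.87
position: [0.4458, 0.3667, 0.0494]
ee_rot: [-0.0, 0.967, 0.254, 0.002]
contact_force: [0.5, -1.1, 6.6]
width: 0.0306
gripper_force: 30.1
```

```bash
python3 - <<'E'
from h import *
im=get_image("wrist");s=get_state();print(s["position"],s["width"],s["contact_force"],s["gripper_force"]);M=rot(s["ee_rot"])
cap(im,"blue",3,roi=(240,230,320,400))
print([(r,round((M.T@(ray(im,(280,r),.068)-s["position"])*1000)[0],1)) for r in (290,310,330,340,350)],M[:,0])
E
```

```text
[0.44583451 0.3667254  0.04941802] 0.030048465055811078 [ 0.28380934 -0.93634475  7.44217065] 30.074623678810894
blue 4508.5 (246, 257, 71, 82) [array([280. , 297.3]), np.float64(40.7)]
[(290, np.float64(8.6)), (310, np.float64(0.2)), (330, np.float64(-8.6)), (340, np.float64(-13.1)), (350, np.float64(-17.7))] [0.87078801 0.49163988 0.00429794]
```

Emit:
apply_moves:
  deltas: [0,0,0,-20,0,0,0,0,-60,0,0,-3,6,-98,0,0,-18,36,-111,0,0,-36,73,-111,0,0,-54,109,-111,0,0,-72,146,-111,0,0,-90,182,-111,0,0,-108,219,-111,0,0,-126,255,-111,0,0,-144,292,-111,0,0,-162,328,-111,0]

```text
clock: 27.92
position: [0.4642, -0.0009, 0.1591]
ee_rot: [0.0, 0.967, 0.254, 0.001]
contact_force: [0.8, -0.3, 0.4]
width: 0.0301
gripper_force: 30.0
```

Emit:
apply_moves:
  deltas: [0,-18,36,0,6,0,-36,73,0,12,0,-54,109,0,18,0,-72,146,0,24,0,-90,182,0,30,0,-108,219,0,36,0,-126,255,0,42,0,-144,292,0,48,0,-160,325,0,52,0,-167,339,0,52,0,-167,339,0,52,0,-167,339,0,52]

```text
clock: 28.92
position: [0.4851, -0.3763, 0.1582]
ee_rot: [-0.001, 0.981, -0.196, -0.0]
contact_force: [-1.1, 0.2, -0.2]
width: 0.0303
gripper_force: 30.0
```

Emit:
apply_moves:
  deltas: [0,0,0,0,0,0,0,0,0,0,0,0,0,0,0]

```text
clock: 29.17
position: [0.4855, -0.3746, 0.1586]
ee_rot: [-0.0, 0.981, -0.195, -0.0]
contact_force: [-0.2, -0.0, 0.3]
width: 0.0299
gripper_force: 30.0
```

```bash
python3 - <<'E'
from h import *
im=look("wrist","w17.png",["bottle_rack","jar_rack"]);s=get_state();M=rot(s["ee_rot"]);print(s["position"],s["width"],M[:,0],s["gripper_force"])
print("t",tool([.487,-.3757,.05]))
# far-bottle cap, and dark crescent of mid well
cap(im,"blue",4)
z=s["position"][2]
print(proj(im,[.5368,-.396,.069]),proj(im,[.487,-.3757,.024]))
for q in ["bottle_a","racked_bottle"]:
  print(q,[(round(d["score"],2),np.round(d["point"]),ray(im,d["point"],.003)[:2].round(4)) for d in place_of(q,im)[:4]])
E
```

```text
bottle_rack 0.75 [278.7 192.4] [ 0.487 -0.375]
jar_rack 0.68 [163.5 278.7] [ 0.4504 -0.2394]
[ 0.48568937 -0.37539808  0.15865137] 0.030854040961575672 [ 9.23864284e-01 -3.82720121e-01  3.05331671e-04] 30.012399684637785
t [  1.29321734  -0.23124989 108.65175363]
blue 11154.5 (234, 87, 87, 166) [array([277. , 168.1]), np.float64(90.9)]
blue 4534.5 (246, 257, 71, 81) [array([281. , 297.1]), np.float64(40.7)]
blue 861.0 (414, 173, 54, 22) [array([440.5, 184. ]), np.float64(27.2)]
blue 360.5 (0, 369, 25, 25) [array([ 11.5, 382.5]), np.float64(14.3)]
[278.977627   136.73545194] [279.47958846 199.19805777]
bottle_a [(0.97, array([277., 241.]), array([ 0.4456, -0.356 ])), (0.62, array([279., 133.]), array([ 0.535 , -0.3949]))]
racked_bottle []
```

Emit:
apply_moves:
  deltas: [0,1,0,35,0,0,1,0,65,0,0,1,0,79,0,0,1,0,86,0,0,1,0,91,0,0,1,0,95,0,0,1,0,95,0]

```text
clock: 30.0
position: [0.4867, -0.377, 0.0635]
ee_rot: [0.0, 0.981, -0.196, 0.0]
contact_force: [0.1, -0.6, 0.0]
width: 0.0302
gripper_force: 30.0
```

Emit:
apply_moves:
  deltas: [0,0,-1,6,0,0,0,-1,10,0,0,0,-1,13,0,0,0,-1,14,0,0,0,-1,14,0]

```text
clock: 30.42
position: [0.4872, -0.3761, 0.0505]
ee_rot: [0.0, 0.981, -0.196, 0.001]
contact_force: [-2.2, 0.4, 5.3]
width: 0.0308
gripper_force: 30.5
```

Emit:
apply_moves:
  deltas: [36,0,0,0,0,50,0,0,0,0,52,0,0,0,0,52,0,0,-25,0,52,0,0,-65,0,85,-5,-7,-98,0,85,-21,-34,-98,0,85,-42,-69,-98,0,85,-63,-103,-98,0,85,-84,-138,-98,0,85,-105,-172,-98,0,85,-126,-207,-98,0]

```text
clock: 31.42
position: [0.4492, -0.1348, 0.1472]
ee_rot: [0.0, 0.981, -0.196, 0.0]
contact_force: [0.3, 1.0, -0.2]
width: 0.0849
gripper_force: 0.0
```

Emit:
apply_moves:
  deltas: [85,-21,-34,0,0,85,-42,-69,0,0,85,-63,-103,0,0,85,-84,-138,0,0,85,-105,-172,0,0,85,-126,-207,0,0,85,-147,-241,0,0,85,-168,-276,0,0,85,-192,-314,0,0,85,-192,-314,0,0,85,-192,-314,0,0,85,-192,-314,0,0]

```text
clock: 32.42
position: [0.393, 0.2271, 0.1471]
ee_rot: [0.001, 0.981, -0.195, -0.0]
contact_force: [-0.4, -0.2, -0.2]
width: 0.0847
gripper_force: 0.0
```

```bash
python3 - <<'E'
from h import *
im=look("wrist","w18.png",["jar"]);s=get_state();print(s["position"],s["width"],rot(s["ee_rot"])[:,0])
cap(im,"black",3,roi=(180,60,400,230));print(find_in("jar",im)[:1],proj(im,[.4388,.2075,.043]),proj(im,[.4388,.2075,.002]))
hsv=cv2.cvtColor(im["frame"],cv2.COLOR_RGB2HSV)
p=proj(im,[.4388,.2075,.043]).astype(int)
print([(c,hsv[p[1],c].tolist()) for c in range(p[0]-80,p[0]+80,8)]);print([(r,hsv[r,p[0]].tolist()) for r in range(p[1]-70,p[1]+70,6) if 0<=r<420])
E
```

```text
jar 0.58 [280.6 135.4] [0.4407 0.2057]
[0.39337359 0.22605054 0.1471171 ] 0.0847655207164362 [ 9.22803278e-01 -3.85271469e-01  7.05624880e-05]
black 2237.0 (205, 190, 148, 40) [array([278.5, 229. ]), np.float64(73.5)]
black 20.5 (244, 164, 58, 19) [array([272.5, 169.5]), np.float64(29.0)]
black 2.0 (238, 147, 6, 16) [array([240.5, 154.5]), np.float64(7.9)]
[{'point': [280.8, 141.7], 'score': 0.58}] [279.44861238 143.50761816] [279.38955885 138.4534254 ]
[(199, [88, 59, 155]), (207, [87, 60, 156]), (215, [88, 60, 156]), (223, [88, 61, 155]), (231, [88, 62, 157]), (239, [105, 7, 73]), (247, [110, 10, 78]), (255, [90, 6, 81]), (263, [0, 3, 80]), (271, [100, 6, 122]), (279, [150, 2, 119]), (287, [150, 6, 83]), (295, [75, 6, 83]), (303, [42, 9, 148]), (311, [15, 8, 129]), (319, [87, 56, 154]), (327, [88, 62, 213]), (335, [88, 62, 213]), (343, [88, 59, 213]), (351, [88, 60, 213])]
[(73, [88, 59, 223]), (79, [87, 59, 224]), (85, [87, 59, 224]), (91, [87, 61, 224]), (97, [86, 63, 145]), (103, [0, 2, 113]), (109, [150, 2, 119]), (115, [150, 2, 113]), (121, [83, 9, 115]), (127, [30, 2, 117]), (133, [120, 2, 119]), (139, [30, 4, 121]), (145, [160, 6, 123]), (151, [0, 0, 122]), (157, [90, 6, 82]), (163, [120, 7, 76]), (169, [105, 7, 73]), (175, [75, 7, 73]), (181, [0, 0, 65]), (187, [87, 63, 141]), (193, [88, 63, 157]), (199, [90, 39, 78]), (205, [113, 18, 57]), (211, [113, 19, 55])]
```

```bash
python3 - <<'E'
from h import *
im=get_image("wrist");s=get_state();hsv=cv2.cvtColor(im["frame"],cv2.COLOR_RGB2HSV)
m=(hsv[...,1]<35).astype(np.uint8);k=np.zeros_like(m);k[85:192,215:340]=1;m*=k
m=cv2.morphologyEx(m,cv2.MORPH_OPEN,np.ones((5,5)))
q=max(cv2.findContours(m,0,1)[0],key=cv2.contourArea);print(cv2.boundingRect(q),cv2.fitEllipse(q))
(c,_,_)=cv2.fitEllipse(q);w=ray(im,c,.043);print(w,tool([w[0],w[1],.034]),tool([.4400,.2065,.034]))
E
```

```text
(236, 101, 81, 83) ((275.8923034667969, 142.11846923828125), (80.46897888183594, 82.57550048828125), 177.71241760253906)
[0.44108389 0.20802182 0.043     ] [ 50.6801449   -1.94275942 113.22438139] [ 50.26832252  -0.12035504 113.22525602]
```

Emit:
apply_moves:
  deltas: [85,30,-1,10,0,85,50,-1,40,0,85,50,-1,80,0,85,50,-1,105,0,85,50,-1,112,0,85,50,-1,112,0,40,50,-1,112,0,40,50,-1,112,0,40,50,-1,112,0,40,50,-1,112,0,40,50,-1,112,0,40,50,-1,112,0]
  squeeze: 40

```text
clock: 33.62
position: [0.4413, 0.2094, 0.0377]
ee_rot: [-0.001, 0.981, -0.195, 0.002]
contact_force: [-0.5, -1.3, 6.7]
width: 0.056
gripper_force: 41.5
```

```bash
python3 - <<'E'
from h import *
im=get_image("wrist");save(im,"w19.png");s=get_state();print(s["position"],s["width"],s["contact_force"],s["gripper_force"]);M=rot(s["ee_rot"])
hsv=cv2.cvtColor(im["frame"],cv2.COLOR_RGB2HSV)
print([(r,hsv[r,280].tolist()) for r in range(200,400,8)])
print([(r,round((M.T@(ray(im,(280,r),.043)-s["position"])*1000)[0],1)) for r in (220,240,260,290,340,370)])
E
```

```text
[0.44133687 0.20941374 0.03764613] 0.055557385196472006 [ 0.10422354 -0.97034948  6.92036443] 41.525393184274435
[(200, [89, 59, 121]), (208, [80, 4, 190]), (216, [68, 6, 181]), (224, [120, 15, 35]), (232, [150, 4, 58]), (240, [150, 8, 63]), (248, [135, 8, 62]), (256, [0, 0, 50]), (264, [150, 5, 56]), (272, [90, 5, 53]), (280, [120, 5, 52]), (288, [30, 10, 52]), (296, [45, 10, 52]), (304, [0, 5, 53]), (312, [105, 9, 54]), (320, [0, 0, 56]), (328, [0, 9, 57]), (336, [30, 9, 57]), (344, [90, 4, 58]), (352, [105, 25, 41]), (360, [120, 18, 42]), (368, [107, 44, 41]), (376, [113, 24, 42]), (384, [103, 43, 42]), (392, [111, 43, 42])]
[(220, np.float64(31.5)), (240, np.float64(23.2)), (260, np.float64(14.6)), (290, np.float64(1.1)), (340, np.float64(-23.3)), (370, np.float64(-39.1))]
```

Emit:
apply_moves:
  deltas: [40,0,0,-20,0,40,0,0,-58,0,40,3,5,-90,0,40,20,36,-95,0,40,40,72,-95,0,40,59,107,-95,0,40,78,143,-95,0,40,98,178,-95,0,40,117,214,-95,0,40,137,249,-95,0,40,156,285,-95,0,40,175,320,-95,0]

```text
clock: 34.67
position: [0.4788, -0.1558, 0.132]
ee_rot: [0.0, 0.981, -0.196, 0.002]
contact_force: [1.0, 0.2, -0.9]
width: 0.0558
gripper_force: 43.2
```

Emit:
apply_moves:
  deltas: [40,20,36,0,0,40,38,68,0,0,40,50,90,0,0,40,50,90,0,0,40,50,90,0,0,40,50,90,0,0]

```text
clock: 35.17
position: [0.4898, -0.2552, 0.131]
ee_rot: [-0.0, 0.981, -0.196, 0.0]
contact_force: [-0.8, 1.3, -0.6]
width: 0.0559
gripper_force: 43.2
```

```bash
python3 - <<'E'
from h import *
im=look("wrist","w20.png",["jar_rack","bottle_rack"]);s=get_state();M=rot(s["ee_rot"]);print(s["position"],s["width"],M[:,0],s["gripper_force"])
print("t",tool([.4908,-.2556,.039]))
# rack far edge + well rim: grey profile along the tool's x line through the well
g=cv2.cvtColor(im["frame"],cv2.COLOR_RGB2GRAY)
p=proj(im,[.4894,-.2550,.012]);print(p)
print([(r,int(g[r,int(p[0])])) for r in range(90,230,3)])
for r in (130,150): print(r,[(c,int(g[r,c])) for c in range(160,400,5)])
E
```

```text
bottle_rack 0.65 [423.2 148.8] [ 0.4867 -0.3748]
[ 0.48991699 -0.25446508  0.13073476] 0.05545744774237917 [ 9.23926591e-01 -3.82569796e-01  7.79724530e-05] 43.16237848252058
t [ 1.24287114  0.72774926 91.73472061]
[278.86671436 207.32265635]
[(90, 66), (93, 65), (96, 66), (99, 66), (102, 67), (105, 66), (108, 65), (111, 65), (114, 64), (117, 65), (120, 62), (123, 66), (126, 62), (129, 62), (132, 63), (135, 62), (138, 44), (141, 46), (144, 62), (147, 179), (150, 188), (153, 119), (156, 194), (159, 191), (162, 145), (165, 173), (168, 173), (171, 172), (174, 172), (177, 172), (180, 172), (183, 173), (186, 173), (189, 172), (192, 144), (195, 139), (198, 137), (201, 234), (204, 192), (207, 187), (210, 188), (213, 187), (216, 185), (219, 31), (222, 31), (225, 36), (228, 43)]
130 [(160, 47), (165, 55), (170, 48), (175, 74), (180, 55), (185, 50), (190, 50), (195, 48), (200, 49), (205, 64), (210, 96), (215, 52), (220, 50), (225, 49), (230, 48), (235, 46), (240, 48), (245, 64), (250, 64), (255, 65), (260, 64), (265, 65), (270, 66), (275, 63), (280, 61), (285, 61), (290, 62), (295, 62), (300, 62), (305, 62), (310, 61), (315, 62), (320, 62), (325, 62), (330, 59), (335, 60), (340, 60), (345, 59), (350, 59), (355, 60), (360, 59), (365, 60), (370, 59), (375, 41), (380, 35), (385, 92), (390, 76), (395, 167)]
150 [(160, 50), (165, 51), (170, 53), (175, 54), (180, 52), (185, 50), (190, 53), (195, 50), (200, 49), (205, 45), (210, 49), (215, 78), (220, 201), (225, 201), (230, 200), (235, 198), (240, 198), (245, 198), (250, 194), (255, 196), (260, 192), (265, 216), (270, 213), (275, 185), (280, 188), (285, 187), (290, 185), (295, 185), (300, 184), (305, 250), (310, 251), (315, 244), (320, 243), (325, 241), (330, 237), (335, 225), (340, 60), (345, 58), (350, 58), (355, 57), (360, 59), (365, 57), (370, 61), (375, 42), (380, 39), (385, 90), (390, 80), (395, 168)]
```

```bash
python3 - <<'E'
from h import *
im=get_image("wrist");s=get_state();M=rot(s["ee_rot"]);W=np.array([.4894,-.2550,.012]);u=np.array([.925,-.38,0]);v=np.array([-.38,-.925,0])
for d in (0,33,35,37,46,48): print(d,proj(im,W+u*d/1000))
for e in (-45,45): print(e,proj(im,W+u*.047+v*e/1000))
im2=im;g=cv2.cvtColor(im["frame"],cv2.COLOR_RGB2GRAY)
for c in (250,265,295,310): print(c,[(r,int(g[r,c])) for r in range(143,186,2)])
for r in (160,175,190): print(r,[(c,int(g[r,c])) for c in list(range(205,250,3))+list(range(300,352,3))])
E
```

```text
0 [279.8034477  207.14261271]
33 [279.66408219 164.77822159]
35 [279.65529242 162.10630492]
37 [279.64646172 159.42194551]
46 [279.60620929 147.18599413]
48 [279.59714827 144.4316203 ]
-45 [218.34736489 146.02897303]
45 [340.89157973 145.59175893]
250 [(143, 46), (145, 83), (147, 163), (149, 202), (151, 187), (153, 157), (155, 184), (157, 192), (159, 192), (161, 193), (163, 193), (165, 192), (167, 194), (169, 191), (171, 168), (173, 167), (175, 194), (177, 193), (179, 192), (181, 191), (183, 192), (185, 191)]
265 [(143, 67), (145, 93), (147, 232), (149, 220), (151, 184), (153, 131), (155, 190), (157, 175), (159, 169), (161, 174), (163, 153), (165, 138), (167, 172), (169, 172), (171, 171), (173, 171), (175, 171), (177, 172), (179, 171), (181, 171), (183, 171), (185, 171)]
295 [(143, 41), (145, 130), (147, 196), (149, 193), (151, 167), (153, 144), (155, 196), (157, 194), (159, 175), (161, 174), (163, 174), (165, 132), (167, 138), (169, 167), (171, 171), (173, 172), (175, 174), (177, 174), (179, 172), (181, 192), (183, 250), (185, 249)]
310 [(143, 60), (145, 208), (147, 252), (149, 250)
[... 691 characters left out ...]
), (226, 191), (229, 192), (232, 192), (235, 192), (238, 191), (241, 191), (244, 192), (247, 139), (300, 220), (303, 250), (306, 249), (309, 137), (312, 198), (315, 251), (318, 250), (321, 251), (324, 251), (327, 251), (330, 250), (333, 250), (336, 254), (339, 60), (342, 63), (345, 64), (348, 64), (351, 64)]
190 [(205, 47), (208, 47), (211, 48), (214, 45), (217, 44), (220, 199), (223, 190), (226, 192), (229, 190), (232, 190), (235, 179), (238, 141), (241, 193), (244, 190), (247, 191), (300, 249), (303, 250), (306, 250), (309, 250), (312, 250), (315, 252), (318, 133), (321, 185), (324, 251), (327, 250), (330, 250), (333, 250), (336, 253), (339, 65), (342, 70), (345, 64), (348, 63), (351, 65)]
```

Emit:
apply_moves:
  deltas: [40,0.5,0,30,0,40,0.5,0,60,0,40,0.5,0,74,0,40,0.5,0,81,0,40,0.5,0,86,0,40,0.5,0,89,0,40,0.5,0,90,0,40,0.5,0,90,0]

```text
clock: 36.03
position: [0.4912, -0.2564, 0.0411]
ee_rot: [0.0, 0.981, -0.196, 0.001]
contact_force: [-0.3, -0.3, -0.3]
width: 0.0556
gripper_force: 43.2
```

Emit:
apply_moves:
  deltas: [40,0,0,2,0,40,0,0,3,0,40,0,0,3,0]

```text
clock: 36.28
position: [0.4912, -0.2566, 0.0387]
ee_rot: [0.0, 0.981, -0.196, 0.001]
contact_force: [-0.5, -0.2, 4.8]
width: 0.0557
gripper_force: 43.6
```

On the floor. I'll release, retreat well clear, and check.

Emit:
apply_moves:
  deltas: [65,0,0,0,0,80,0,0,0,0,84,0,0,0,0,84,0,0,-20,0,84,0,0,-60,0,84,0,0,-100,0,84,-20,0,-140,0,84,-50,0,-170,0,84,-80,0,-190,0,84,-80,0,-190,0,84,-80,0,-190,0,84,-80,0,-190,0]

```text
clock: 37.28
position: [0.4168, -0.2255, 0.2272]
ee_rot: [0.0, 0.981, -0.196, 0.001]
contact_force: [0.5, -0.2, -0.9]
width: 0.0838
gripper_force: 0.0
```

```bash
python3 - <<'E'
from h import *
s=get_state();print(s["position"],s["contact_force"],s["width"])
im=get_image("wrist");save(im,"w21.png")
for q in ["black_vial","white_vial","bottle_a","jar","racked_vial","vial_rack","bottle_rack","jar_rack"]:
  print(q,[(round(d["score"],2),np.round(d["point"]),ray(im,d["point"],.003)[:2].round(4)) for d in place_of(q,im)[:4] if d["score"]>.2])
for n,p in dict(bv=[.5105,-.1234],wv=[.4686,-.1043],rv=[.4268,-.0853],ba=[.537,-.396],bb=[.487,-.3757],rb=[.437,-.355]).items():
  print(n,proj(im,p+[.048 if 'v' in n else .069]).round(1))
cap(im,"blue",5);cap(im,"black",6,roi=(0,0,560,230))
E
```

```text
[ 0.41684283 -0.22551969  0.22723166] [ 0.46509221 -0.1909958  -0.88298342] 0.08375513328012037
black_vial [(0.92, array([153., 136.]), array([ 0.5097, -0.1223]))]
white_vial [(0.8, array([161., 175.]), array([ 0.4699, -0.11  ]))]
bottle_a [(0.84, array([393.,  53.]), array([ 0.4897, -0.3763]))]
jar [(0.68, array([279., 103.]), array([ 0.489 , -0.2561])), (0.27, array([394.,  54.]), array([ 0.4888, -0.3767]))]
racked_vial [(0.94, array([156., 220.]), array([ 0.4272, -0.0808]))]
vial_rack [(0.78, array([159., 177.]), array([ 0.4691, -0.1071]))]
bottle_rack [(0.64, array([390.,  56.]), array([ 0.4883, -0.3734])), (0.35, array([162., 177.]), array([ 0.468 , -0.1092]))]
jar_rack [(0.91, array([280., 146.]), array([ 0.4487, -0.2403]))]
bv [135.9 138.5]
wv [140.3 187.8]
rv [144.4 233. ]
ba [429.4 -37.6]
bb [421.1  42.9]
rb [413.3 114.5]
blue 10809.5 (353, 0, 88, 153) [array([399.,  76.]), np.float64(86.4)]
blue 678.5 (514, 34, 46, 22) [array([537.,  44.]), np.float64(23.8)]
blue 304.0 (135, 221, 23, 20) [array([146. , 230.4]), np.float64(11.1)]
blue 3.0 (396, 0, 8, 5) [array([399.5,   2. ]), np.float64(4.0)]
black 68350.0 (0, 0, 560, 230) [array([279.5,  83.5]), np.float64(291.7)]
black 351.0 (128, 127, 23, 21) [array([139., 137.]), np.float64(11.7)]
black 326.0 (249, 104, 51, 31) [array([274. , 115.5]), np.float64(27.5)]
black 7.0 (248, 75, 14, 25) [array([254.5,  87. ]), np.float64(13.6)]
black 4.5 (285, 69, 17, 10) [array([293. ,  73.5]), np.float64(9.2)]
black 2.5 (514, 190, 4, 3) [array([515.5, 191.5]), np.float64(1.6)]
```

```bash
python3 - <<'E'
from h import *
im=get_image("wrist")
for q in ["white_vial","black_vial","racked_vial"]: print(q,[(round(d["score"],2),np.round(d["point"])) for d in find_in(q,im)[:2]])
for n in ("scene","top"):
  sc=get_image(n)
  for q in ["bottle_a","white_vial","black_vial","jar"]: print(n,q,[(round(d["score"],2),ray(sc,d["point"],.003)[:2].round(3)) for d in place_of(q,sc)[:4] if d["score"]>.2])
# white cap edges: row scan
g=cv2.cvtColor(im["frame"],cv2.COLOR_RGB2GRAY);e=cv2.HoughCircles(cv2.resize(g[150:260,90:210],None,fx=4,fy=4,interpolation=2),cv2.HOUGH_GRADIENT,1,30,param1=80,param2=20,minRadius=38,maxRadius=56)
print(None if e is None else [(c[0]/4+90,c[1]/4+150,c[2]/4) for c in e[0][:6]])
E
```

```text
white_vial [(0.83, array([151., 183.])), (0.52, array([144., 137.]))]
black_vial [(0.78, array([141., 137.])), (0.58, array([401., 116.]))]
racked_vial [(0.67, array([151., 224.]))]
scene bottle_a [(0.91, array([ 0.488, -0.373])), (0.6, array([ 0.54 , -0.394]))]
scene white_vial [(0.52, array([ 0.459, -0.104]))]
scene black_vial [(0.74, array([ 0.494, -0.377])), (0.67, array([ 0.513, -0.129])), (0.28, array([ 0.491, -0.248]))]
scene jar [(0.72, array([ 0.499, -0.252]))]
top bottle_a []
top white_vial [(0.42, array([ 0.47 , -0.105]))]
top black_vial []
top jar []
[(np.float32(148.125), np.float32(230.375), np.float32(13.025)), (np.float32(147.375), np.float32(186.125), np.float32(12.475)), (np.float32(151.375), np.float32(179.625), np.float32(13.85)), (np.float32(156.625), np.float32(223.125), np.float32(12.75))]
```

```bash
python3 -c "
from rig import *
print(sign_off())"
```

```text
the job is handed in; nothing more can be done
None
```

All five containers are in the wells you asked for and I handed the job in at about 38 s: both vials in the white rack, both bottles in the blue rack and the jar in the grey rack's far well. The final camera checks put each one in its well, and the racked vial and bottle were never touched. On the first try the black vial caught its well's rim and leaned in the jaws, so I stood it back on the mat, regripped it and racked it cleanly.

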